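# Latch the belt sander's sprung idler back for a belt change

## Task

The belt is off the small green belt sander and a new one is to go on. With the fingertips, push the yellow tab of the sprung idler carriage towards the drive drum until its catch has passed the red-knobbed stop pin, then let the spring bring it back to rest latched against the pin, and take the hand clear. Let the pin drop by itself, do not pull it up, and leave the things around the sander where they stand.

Things in the scene. Friction and masses are not known exactly. Their poses are not given: they have to be found in the camera images.
- sander: green belt sander bolted to the bench, belt off: base 400 x 130 mm, 28 mm thick; origin under its middle, on the bench. Its x axis runs from the sprung black idler drum (60 mm across) to the fixed drive drum (at x = 130 mm) and is the way the carriage is pushed; z up. Grey motor, 165 mm high, 104 across, at x = 130, y = -105 mm. Platen and pin bridge are at most 104 mm high
- tab_face (a point): middle of the yellow push tab's outer face, which looks along the sander's -x; moves with the carriage, axes parallel to the sander's. Upright plate 42 mm wide (y), 48 high, 8 thick (x), 102 to 150 mm above the bench; at travel 0 the face is at x = -154, y = 0 of the sander. Free space outside it, over the base's end (46 mm farther out, 28 mm high); the drum below ends 4 mm behind the face
- carriage (a joint): travel of the idler carriage along the sander's +x, m: 0 fully out (start), 0.035 latched on the stop pin, 0.060 inner end stop. The pin rides up over its catch and drops behind it once travel passes about 0.037. A damped spring pushes it back out with 6 N at 0, 9.5 N at 0.035, 12 N at 0.060, plus up to 6 N more while the pin rides up; released short of the catch it returns to 0
- stop_pin (a joint): lift of the sprung vertical stop pin in m: 0 down, about 0.009 while the carriage's catch rides under it; it drops by its own spring and can be pulled up to 0.020
- pin_knob (a point): top of the red knob (22 mm across) on the stop pin, 130 mm above the bench when down
- wrench: steel spanner lying flat, about 180 mm long (bystander, loose)
- screwdriver: screwdriver lying flat, about 200 mm long (bystander, loose)
- bolt_jar: glass jar, 60 mm across, 75 mm high, standing; origin under its base (bystander, loose)
- paint_can: blue-labelled tin, 90 mm across, 110 mm high, standing; origin under its base (bystander, loose)
- wood_block: wooden offcut 90 x 45 x 35 mm; origin under its base (bystander, loose)
- spare_drum: black spare drum, 60 mm across, 78 mm high, standing; origin under its base (bystander, loose)
- mudguard: curved aluminium bicycle mudguard standing on its edge, about 380 mm long, 46 mm high (bystander, loose)

How it is judged:
By the outcome, as a careful person would: the job done as asked, in the order asked, and still so for the second after the job is handed in, with the robot touching nothing.
It also fails if it takes over 37 s, if anything falls off the work surface, if the arm or the gripper's body presses on something with over 40 N, if the wrist force passes 120 N, or if a joint passes its speed limit or range.

## Robot

A 6-joint arm with a two-finger parallel gripper is mounted at the origin on the work surface. World frame = base frame: x ahead of the robot, y to its left, z up, the work surface at z = 0. Lengths are in m, angles in rad, forces in N, time in s.
With the tool pointing down it reaches from about 0.3 to 0.775 m from the base axis. Payload 14.6 kg.
Tool frame: the origin (TCP) lies midway between the tips of the shut fingers; the grasp point (between the pads) lies 19 mm behind it; z points along the fingers, y is the line along which they close (so a half turn about z gives the same grasp; the last joint's range is limited). The gripper opens to 94 mm and grips with 3 to 60 N. Pads are 16 mm wide; open, the fingers measure 119 mm over their backs; the gripper's body (75 mm by 177 mm) begins 78 mm behind the grasp point.
Start: joints at [1.167, 0.3, 1.521, -0, 1.321, -0.067], TCP at [0.182, 0.519, 0.205] pointing down, gripper open.
Joint ranges: [-3.03, 3.03], [-0.79, 2.21], [0.23, 2.52], [-1.04, 4.18], [0, 3.07], [-2.55, 2.55]. Speed limits (rad/s): [2.22, 2.22, 2.57, 3.14, 3.14, 3.14].

## Interface

Orientations are given as a rotation vector (axis times angle).
In Python, from bench import robot gives the robot as it stands.
- The arm moves only by the tool move_arm, never from a script. Its argument "plan" is a list of rows, each an object with "delta_pos": the shift along the world's x, y, z in m, a list of three; "rot": the turn, a rotation vector about the world's x, y, z in rad, a list of three. In form: [{"delta_pos": [x, y, z], "rot": [ax, ay, az]}, ...]. A call has 1 to 8 rows; each row shifts and turns the commanded pose from where the row before left it; what a row does not reach is not made up. A row lasts 1/10 s, in which the tool goes at most 50 mm and 8.59 degrees, less where a joint would pass 70% of its speed; a pose out of reach is approached as far as the arm can. A call is refused whole if a number of a shift passes 0.05 or a number of a turn 0.15, either way. A call with a gripper value outside its range is refused whole. "claw" is the opening, from 0 (shut) to 1 (fully open), set as the call begins (left out, the last holds). The fingers move at their own pace and stop on an object; "squeeze" is the grip in N (left out, the last holds). Time passes only in rows, so rows that do not move let the fingers close. It gives the time, the measured TCP pose, the force, the opening and the grip force at its end, in the units of the state.
- robot.read_state(): the state, without advancing time (a new reading comes with each control period).
- robot.capture(name): name is "scene" or "top" or "wrist"; returns the picture (384x512x3 uint8, red, green, blue); there is no depth.
- robot.calibration(name): a dict with "intrinsics" (3x3 intrinsics, pixels), "k1" (the pictures are not rectified: a ray, as slopes to the right and down, at radius r is drawn at 1 + k1 r^2 times it, then the intrinsics apply), "T" (4x4, takes a point from camera to world coordinates); the wrist camera has in their place "T_tool_cam" (4x4, takes a point from camera to tool coordinates, whose origin is the TCP and whose axes are the flange's). Camera axes: x right, y down, z forward; pixel columns grow to the right and rows downward; lengths in m; the calibration is good to about 2 mm. A picture is of the moment at which its call begins: read the wrist's pose just before it. calibration takes no time and is no camera call.
- robot.close_job(): hands the job in; it is judged then, once.
The state is a dict: "t": time; "joint_positions": joint angles; "dq": joint speeds; "joint_torque": joint torques, N m; "ee_pos": TCP position; "tcp_rot": TCP orientation; "wrist_force": force on the tool from outside, world axes, zero at the start; "ft_torque": the same for the moment, N m; "gripper_width": finger opening in m; "finger_force": force on a finger pad.
Only numpy, scipy, OpenCV 4.12 (cv2) and the standard library are available. Lean on these libraries where they do the work, as an engineer would, in place of code of your own. Each camera call takes 0.05 s, during which the arm holds its last target. There are 200 camera calls.

## Working session

There is one attempt and no reset: what is moved stays moved. The work goes in short steps, Python scripts to look and compute and a tool call to move; the robot and the scene stay as the last step left them, time stands still between calls to the robot, and variables do not carry over. Pictures are saved under pics/ and viewed, at most 10 in all, crops included, and the job is handed in when it is done.

Besides the shell and the picture viewer there is one more tool, called after "Request:" as name([rows], argument=value, ...), one row to a line, values as JSON. move_arm: Moves the arm, as the interface text tells. Its arguments: {"type":"object","properties":{"plan":{"type":"array","items":{"type":"object","properties":{"delta_pos":{"type":"array","items":{"type":"number"}},"rot":{"type":"array","items":{"type":"number"}}}}},"claw":{"type":"number"},"squeeze":{"type":"number"}},"required":["plan"]}

```bash
mkdir -p pics
cat > h.py <<'E'
import numpy as np, cv2
from bench import robot
def ray(c,uv):
    K=np.array(c["intrinsics"]);T=np.array(c["T"])
    p=cv2.undistortPoints(np.array([[uv]],float),K,np.array([c["k1"],0,0,0,0.]))[0,0]
    return T[:3,3],T[:3,:3]@np.array([p[0],p[1],1])
def atz(c,uv,z):
    o,d=ray(c,uv);return o+d*(z-o[2])/d[2]
def proj(c,P):
    K=np.array(c["intrinsics"]);T=np.linalg.inv(np.array(c["T"]))
    return cv2.projectPoints(np.array(P,float).reshape(-1,1,3),cv2.Rodrigues(T[:3,:3])[0],T[:3,3],K,np.array([c["k1"],0,0,0,0.]))[0][:,0]
E
python3 - <<'E'
from h import *
s=robot.read_state();print(s)
for n in("top","scene"):
    im=robot.capture(n);cv2.imwrite(f"pics/{n}0.png",cv2.resize(im[...,::-1],(800,600),interpolation=cv2.INTER_CUBIC))
    np.save(n+"0.npy",im);c=robot.calibration(n);print(n,np.round(c["T"],3).tolist(),c["k1"],c["intrinsics"])
E
```

```text
{'t': 0.0, 'joint_positions': array([ 1.16742254e+00,  3.00486895e-01,  1.52155951e+00, -2.82107761e-05,
        1.32069514e+00, -6.65573043e-02]), 'dq': array([ 6.89076463e-04, -1.27628383e-03, -2.27021827e-04,  5.29221132e-04,
       -1.94830875e-03, -5.26191477e-05]), 'joint_torque': array([ 6.77444186e-04, -5.31812632e+01, -3.52731407e+01,  7.08115473e-02,
        2.43827188e-02, -1.06435341e-04]), 'ee_pos': array([0.18165413, 0.51886698, 0.20488679]), 'tcp_rot': array([-5.26521482e-01, -3.09691183e+00,  1.76495771e-03]), 'wrist_force': array([ 0.14362609, -0.80165278,  0.28711799]), 'ft_torque': array([ 0.02244302,  0.00034215, -0.00952381]), 'finger_force': 0.0, 'gripper_width': 0.09386260079575462}
top [[0.025, -0.986, 0.163, 0.317], [-1.0, -0.023, 0.014, -0.061], [-0.01, -0.163, -0.987, 1.615], [0.0, 0.0, 0.0, 1.0]] -0.10386453055727733 [[391.38026168   0.         255.62606018]
 [  0.         391.38026168 193.81670157]
 [  0.           0.           1.        ]]
scene [[0.788, 0.466, -0.402, 1.03], [0.616, -0.599, 0.512, -0.623], [-0.002, -0.651, -0.759, 0.97], [0.0, 0.0, 0.0, 1.0]] 0.021436893425664225 [[384.28907516   0.         254.54417888]
 [  0.         384.28907516 188.81809991]
 [  0.           0.           1.        ]]
```

View pics/top0.png

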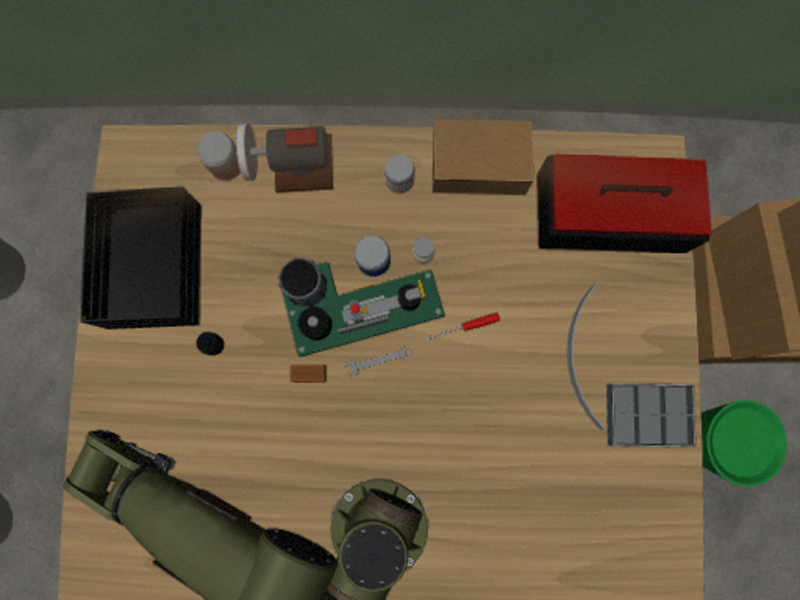

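View pics/scene0.png

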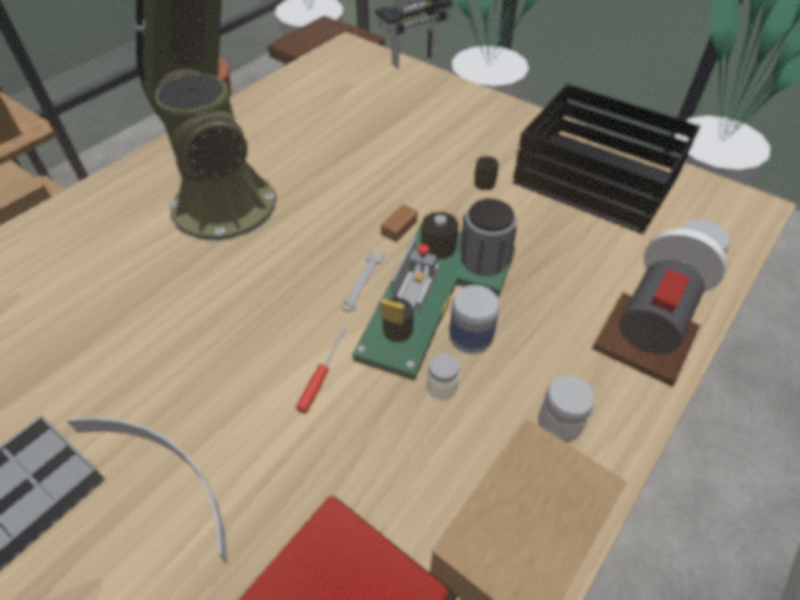

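The top view shows the tab at about (421,289), the knob at (355,309) and the drive drum at (315,322), all in 800 px scale. The sander's +x runs image-left, roughly world +y. I'll enlarge both views.

Run:
```python
from h import *
t=np.load("top0.npy")[145:235,170:300];s=np.load("scene0.npy")[145:245,220:340]
a=cv2.resize(t[...,::-1],None,fx=6,fy=6,interpolation=cv2.INTER_CUBIC);cv2.imwrite("pics/tc.png",a)
cv2.imwrite("pics/sc.png",cv2.resize(s[...,::-1],None,fx=6,fy=6,interpolation=cv2.INTER_CUBIC))
```

```text
(no output)
```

View pics/tc.png

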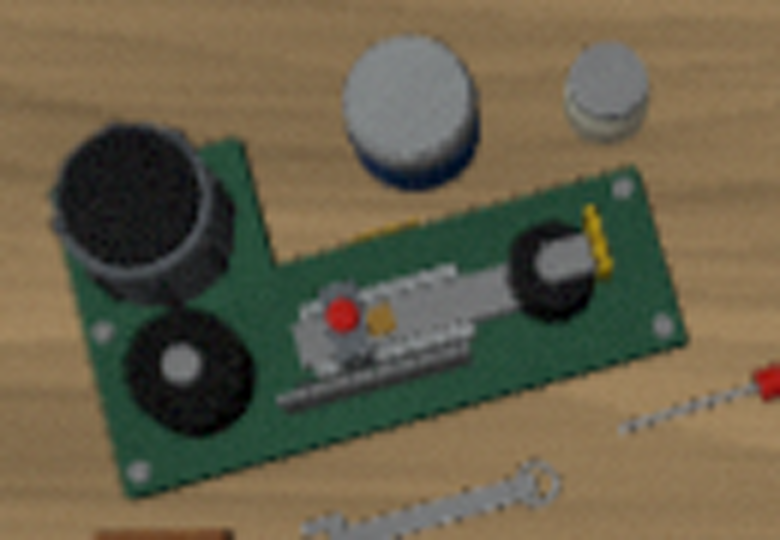

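View pics/sc.png

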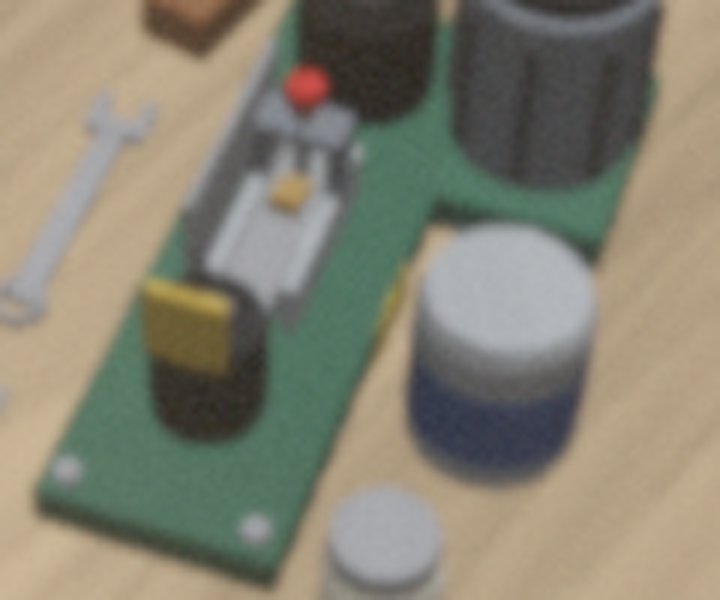

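The crops show the base corners (top crop: (688,343), (636,165), (130,497)), the red knob at (343,315) and the tab's outer top edge from (597,205) to (612,276). In the scene crop the face corners are (145,283), (231,297), (227,374) and (143,355). Next I fit the pose from these points.

Run:
```python
from h import *
from scipy.optimize import least_squares as L
ct,cs=robot.calibration("top"),robot.calibration("scene")
top=[((688,343),(-.2,.065,.028)),((636,165),(-.2,-.065,.028)),((130,497),(.2,.065,.028)),((597,205),(-.154,-.021,.15)),((612,276),(-.154,.021,.15))]
sc=[((145,283),(-.154,.021,.15)),((231,297),(-.154,-.021,.15)),((227,374),(-.154,-.021,.102)),((143,355),(-.154,.021,.102)),((40,492),(-.2,.065,.028)),((272,567),(-.2,-.065,.028))]
ut=np.array([a for a,_ in top])/6+[170-.5+.08,145-.42];us=np.array([a for a,_ in sc])/6+[220-.42,145-.42]
pt=np.array([b for _,b in top]);ps=np.array([b for _,b in sc])
def W(p,P):
    c,s=np.cos(p[2]),np.sin(p[2]);return P@np.array([[c,-s,0],[s,c,0],[0,0,1]]).T+[p[0],p[1],0]
f=lambda p:np.r_[(proj(ct,W(p,pt))-ut).ravel(),(proj(cs,W(p,ps))-us).ravel()]
r=L(f,[.6,0,1.8]);print(r.x,np.round(r.fun,1))
for n,P in dict(face=(-.154,0,.126),wr=(-.154,0,.14),knob=(0.02,0,.13),jar=0).items():
    if P: print(n,W(r.x,np.array([P])))
print("axis",np.cos(r.x[2]),np.sin(r.x[2]))
cr=lambda u:(np.array(u)/6+[169.6,144.6])
print("knob",atz(ct,cr((343,315)),.13),"can",atz(ct,cr((410,97)),.11),"jar",atz(ct,cr((607,78)),.075))
```

```text
[0.55198122 0.05406111 1.87211239] [-0.2 -0.3 -0.4 -0.4 -1.5  0.7 -1.  -0.  -0.4 -1.5 -0.6  0.6 -0.9  2.4
 -0.2  0.2  0.1 -0.6 -1.5 -0.8  0.8 -0.3]
face [[ 0.59768492 -0.09300068  0.126     ]]
wr [[ 0.59768492 -0.09300068  0.14      ]]
knob [[0.54604568 0.07316005 0.13      ]]
axis -0.2967772322643843 0.9549467390433309
knob [0.54608521 0.07038719 0.13      ] can [0.69572441 0.03333955 0.11      ] jar [ 0.72072825 -0.09717593  0.075     ]
```

Request:
move_arm([
  {"delta_pos": [0,0,0.03],"rot": [0,0,0]},
  {"delta_pos": [0.01,-0.015,0.03],"rot": [0,0,0]},
  {"delta_pos": [0.022,-0.034,0],"rot": [0,0,-0.05]},
  {"delta_pos": [0.022,-0.034,0],"rot": [0,0,-0.05]},
  {"delta_pos": [0.022,-0.034,0],"rot": [0,0,-0.05]},
  {"delta_pos": [0.022,-0.034,0],"rot": [0,0,-0.05]},
  {"delta_pos": [0.022,-0.034,0],"rot": [0,0,-0.05]},
  {"delta_pos": [0.022,-0.034,0],"rot": [0,0,-0.05]},
], claw=0, squeeze=20)

```text
t: 0.9
ee_pos: [0.3242, 0.2986, 0.2653]
tcp_rot: [-0.986, -2.983, 0.0]
wrist_force: [0.1, -0.0, -1.2]
gripper_width: 0.0335
finger_force: 0.0
```

Request:
move_arm([
  {"delta_pos": [0.022,-0.034,0],"rot": [0,0,-0.05]},
  {"delta_pos": [0.022,-0.034,0],"rot": [0,0,-0.05]},
  {"delta_pos": [0.022,-0.034,0],"rot": [0,0,-0.05]},
  {"delta_pos": [0.022,-0.034,0],"rot": [0,0,-0.05]},
  {"delta_pos": [0.022,-0.034,0],"rot": [0,0,-0.05]},
  {"delta_pos": [0.022,-0.034,0],"rot": [0,0,-0.05]},
  {"delta_pos": [0.022,-0.034,0],"rot": [0,0,-0.05]},
  {"delta_pos": [0.022,-0.034,0],"rot": [0,0,-0.05]},
])

```text
t: 1.7
ee_pos: [0.5003, 0.0265, 0.2652]
tcp_rot: [-1.559, -2.727, 0.0]
wrist_force: [-0.4, -0.1, 0.4]
gripper_width: 0.0005
finger_force: 0.0
```

Request:
move_arm([
  {"delta_pos": [0.023,-0.035,0],"rot": [0,0,-0.046]},
  {"delta_pos": [0.023,-0.035,0],"rot": [0,0,-0.046]},
  {"delta_pos": [0.023,-0.035,0],"rot": [0,0,-0.046]},
  {"delta_pos": [0.023,-0.035,0],"rot": [0,0,-0.046]},
  {"delta_pos": [0.023,-0.035,0],"rot": [0,0,-0.046]},
  {"delta_pos": [0,0,-0.02],"rot": [0,0,0]},
  {"delta_pos": [0,0,0],"rot": [0,0,0]},
  {"delta_pos": [0,0,0],"rot": [0,0,0]},
])

```text
t: 2.5
ee_pos: [0.6145, -0.1465, 0.2454]
tcp_rot: [-1.858, -2.532, 0.0]
wrist_force: [0.1, 0.6, 0.3]
gripper_width: 0.0006
finger_force: 0.0
```

Run:
```python
from h import *
s=robot.read_state();im=robot.capture("wrist");c=robot.calibration("wrist")
np.save("w.npy",im);cv2.imwrite("pics/w.png",cv2.resize(im[...,::-1],(800,600)))
R=cv2.Rodrigues(np.array(s["tcp_rot"]))[0];T=np.eye(4);T[:3,:3]=R;T[:3,3]=s["ee_pos"];T=T@np.array(c["T_tool_cam"])
np.save("wT.npy",T);print(s["ee_pos"],R.round(3),T.round(3),s["joint_positions"])
c=dict(c);c["T"]=T
y=1.8721;ax=np.array([np.cos(y),np.sin(y)]);n=np.array([-ax[1],ax[0]])
P=[[*(np.array([.552,.0541])-.154*ax+n*b),.15] for b in(-.021,0,.021)];print(proj(c,P)*1.5625)
```

```text
[ 0.61447195 -0.14647464  0.24543523] [[-0.3    0.954 -0.001]
 [ 0.954  0.3    0.   ]
 [ 0.001 -0.001 -1.   ]] [[ 0.954  0.29   0.074  0.594]
 [ 0.3   -0.923 -0.24  -0.077]
 [-0.002  0.251 -0.968  0.426]
 [ 0.     0.     0.     1.   ]] [-2.92018074e-01  4.63337709e-01  1.20572175e+00  8.87828421e-05
  1.47361621e+00 -5.96487169e-01]
[[425.39928833 207.56192674]
 [391.63156957 207.45574592]
 [357.86887944 207.34499447]]
```

View pics/w.png

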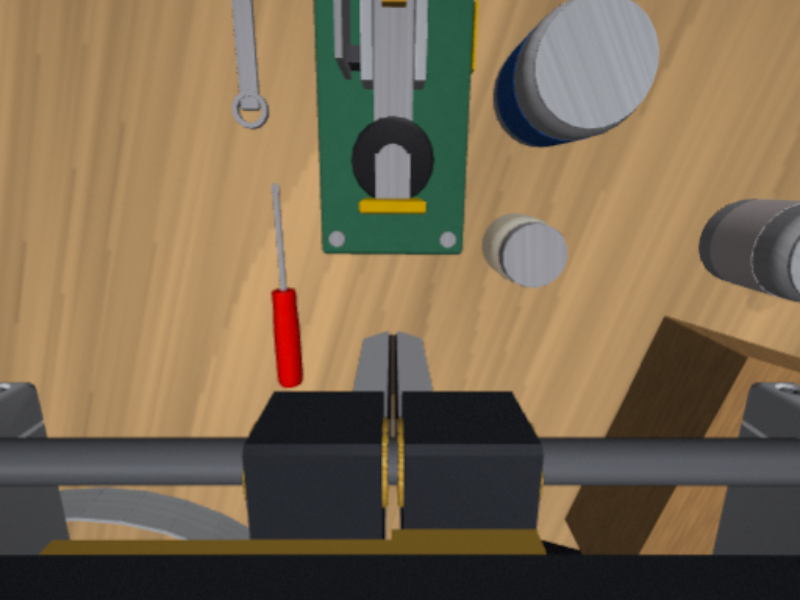

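The tab's outer top edge sits at row ~213 against 207 predicted, so it is about 3 mm farther out. It is centred at column 392, in line with the fingers. I'll descend and then approach.

Request:
move_arm([
  {"delta_pos": [0,0,-0.04],"rot": [0,0,0]},
  {"delta_pos": [0,0,-0.04],"rot": [0,0,0]},
  {"delta_pos": [0,0,-0.035],"rot": [0,0,0]},
  {"delta_pos": [0,0,-0.012],"rot": [0,0,0]},
  {"delta_pos": [-0.003,0.0096,0],"rot": [0,0,0]},
  {"delta_pos": [-0.003,0.0096,0],"rot": [0,0,0]},
  {"delta_pos": [-0.003,0.0096,0],"rot": [0,0,0]},
  {"delta_pos": [0,0,0],"rot": [0,0,0]},
])

```text
t: 3.35
ee_pos: [0.6061, -0.1166, 0.1202]
tcp_rot: [1.856, 2.532, 0.002]
wrist_force: [0.7, -0.6, 0.4]
gripper_width: 0.0007
finger_force: 0.0
```

Request:
move_arm([
  {"delta_pos": [-0.0015,0.0048,0],"rot": [0,0,0]},
  {"delta_pos": [-0.0015,0.0048,0],"rot": [0,0,0]},
  {"delta_pos": [0,0,0],"rot": [0,0,0]},
])

```text
t: 3.65
ee_pos: [0.6027, -0.108, 0.1186]
tcp_rot: [1.859, 2.532, 0.0]
wrist_force: [-0.1, -0.5, 0.6]
gripper_width: 0.0006
finger_force: 0.0
```

Request:
move_arm([
  {"delta_pos": [-0.0012,0.0038,0],"rot": [0,0,0]},
  {"delta_pos": [-0.0012,0.0038,0],"rot": [0,0,0]},
  {"delta_pos": [0,0,0],"rot": [0,0,0]},
])

```text
t: 3.95
ee_pos: [0.6005, -0.1014, 0.1185]
tcp_rot: [1.859, 2.531, -0.001]
wrist_force: [2.6, -5.6, -0.9]
gripper_width: 0.0009
finger_force: 2.8
```

Contact at about 6 N. I'll keep pushing.

Request:
move_arm([
  {"delta_pos": [-0.0015,0.0048,0],"rot": [0,0,0]},
  {"delta_pos": [-0.0015,0.0048,0],"rot": [0,0,0]},
  {"delta_pos": [-0.0015,0.0048,0],"rot": [0,0,0]},
  {"delta_pos": [-0.0015,0.0048,0],"rot": [0,0,0]},
  {"delta_pos": [-0.0015,0.0048,0],"rot": [0,0,0]},
  {"delta_pos": [0,0,0],"rot": [0,0,0]},
])

```text
t: 4.55
ee_pos: [0.5932, -0.0777, 0.1185]
tcp_rot: [1.859, 2.53, -0.001]
wrist_force: [4.0, -8.3, -1.8]
gripper_width: 0.0008
finger_force: 4.3
```

Request:
move_arm([
  {"delta_pos": [-0.0015,0.0048,0],"rot": [0,0,0]},
  {"delta_pos": [0,0,0],"rot": [0,0,0]},
])

```text
t: 4.75
ee_pos: [0.5916, -0.0725, 0.1185]
tcp_rot: [1.859, 2.531, -0.0]
wrist_force: [2.6, -1.7, -0.7]
gripper_width: 0.0003
finger_force: 1.3
```

Request:
move_arm([
  {"delta_pos": [-0.0015,0.0048,0],"rot": [0,0,0]},
  {"delta_pos": [0,0,0],"rot": [0,0,0]},
])

```text
t: 4.95
ee_pos: [0.5903, -0.0681, 0.1185]
tcp_rot: [1.859, 2.53, -0.001]
wrist_force: [4.6, -8.5, -3.2]
gripper_width: 0.0008
finger_force: 4.6
```

Request:
move_arm([
  {"delta_pos": [-0.0012,0.0038,0],"rot": [0,0,0]},
  {"delta_pos": [0,0,0],"rot": [0,0,0]},
])

```text
t: 5.15
ee_pos: [0.5891, -0.0644, 0.1185]
tcp_rot: [1.859, 2.53, -0.001]
wrist_force: [5.9, -8.6, -2.6]
gripper_width: 0.0004
finger_force: 4.8
```

Request:
move_arm([
  {"delta_pos": [-0.0009,0.0029,0],"rot": [0,0,0]},
  {"delta_pos": [-0.0006,0.0019,0],"rot": [0,0,0]},
  {"delta_pos": [0,0,0],"rot": [0,0,0]},
  {"delta_pos": [0,0,0],"rot": [0,0,0]},
])

```text
t: 5.55
ee_pos: [0.5877, -0.0598, 0.1185]
tcp_rot: [1.859, 2.53, -0.001]
wrist_force: [6.1, -8.7, -2.9]
gripper_width: 0.0005
finger_force: 5.1
```

Run:
```python
from h import *
im=robot.capture("scene")[145:245,220:340]
cv2.imwrite("pics/s2.png",cv2.resize(im[...,::-1],None,fx=6,fy=6,interpolation=cv2.INTER_CUBIC))
```

```text
(no output)
```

View pics/s2.png

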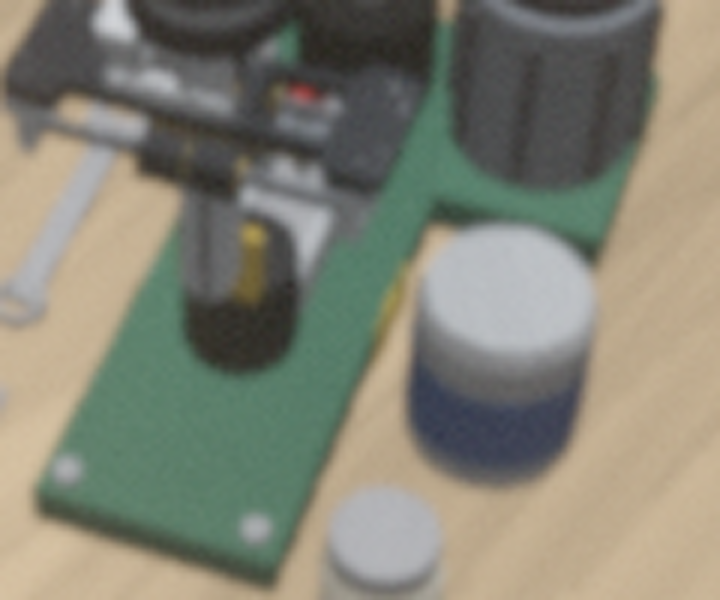

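The tab and drum are well inward, with the fingers on the tab and the pin apparently down. At 10.6 N the travel is about 0.045. I'll ease back slowly so the catch settles on the pin.

Request:
move_arm([
  {"delta_pos": [0.0006,-0.0019,0],"rot": [0,0,0]},
  {"delta_pos": [0.0006,-0.0019,0],"rot": [0,0,0]},
  {"delta_pos": [0.0006,-0.0019,0],"rot": [0,0,0]},
  {"delta_pos": [0,0,0],"rot": [0,0,0]},
])

```text
t: 6.0
ee_pos: [0.5896, -0.0658, 0.1185]
tcp_rot: [1.859, 2.529, -0.001]
wrist_force: [5.7, -9.3, -3.5]
gripper_width: 0.0004
finger_force: 5.3
```

Request:
move_arm([
  {"delta_pos": [0.0006,-0.0019,0],"rot": [0,0,0]},
  {"delta_pos": [0.0006,-0.0019,0],"rot": [0,0,0]},
  {"delta_pos": [0.0006,-0.0019,0],"rot": [0,0,0]},
  {"delta_pos": [0,0,0],"rot": [0,0,0]},
])

```text
t: 6.4
ee_pos: [0.5913, -0.0714, 0.1185]
tcp_rot: [1.859, 2.53, -0.001]
wrist_force: [5.3, -9.3, -2.3]
gripper_width: 0.0009
finger_force: 5.0
```

Request:
move_arm([
  {"delta_pos": [0.0006,-0.0019,0],"rot": [0,0,0]},
  {"delta_pos": [0.0006,-0.0019,0],"rot": [0,0,0]},
  {"delta_pos": [0.0006,-0.0019,0],"rot": [0,0,0]},
  {"delta_pos": [0,0,0],"rot": [0,0,0]},
])

```text
t: 6.8
ee_pos: [0.5925, -0.0759, 0.1184]
tcp_rot: [-1.859, -2.532, -0.0]
wrist_force: [-0.0, 0.0, 0.0]
gripper_width: 0.0003
finger_force: 0.0
```

The force fell to zero, so it is latched. I'll back away and rise.

Request:
move_arm([
  {"delta_pos": [0.003,-0.0096,0],"rot": [0,0,0]},
  {"delta_pos": [0.006,-0.019,0],"rot": [0,0,0]},
  {"delta_pos": [0.009,-0.029,0],"rot": [0,0,0]},
  {"delta_pos": [0.006,-0.019,0.02],"rot": [0,0,0]},
  {"delta_pos": [0,0,0.04],"rot": [0,0,0]},
  {"delta_pos": [0,0,0.04],"rot": [0,0,0]},
  {"delta_pos": [0,0,0.03],"rot": [0,0,0]},
  {"delta_pos": [0,0,0],"rot": [0,0,0]},
])

```text
t: 7.6
ee_pos: [0.6178, -0.1543, 0.2533]
tcp_rot: [1.856, 2.526, 0.004]
wrist_force: [0.6, -0.8, 0.1]
gripper_width: 0.0002
finger_force: 0.0
```

Run:
```python
from h import *
a=robot.capture("scene")[145:245,220:340];b=robot.capture("wrist")
f=lambda i,k,n:cv2.resize(i[...,::-1],None,fx=k,fy=k,interpolation=cv2.INTER_CUBIC)
A=f(a,3,0);B=cv2.resize(b[...,::-1],(400,300))
cv2.imwrite("pics/end.png",np.hstack([A,B]))
```

```text
(no output)
```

View pics/end.png

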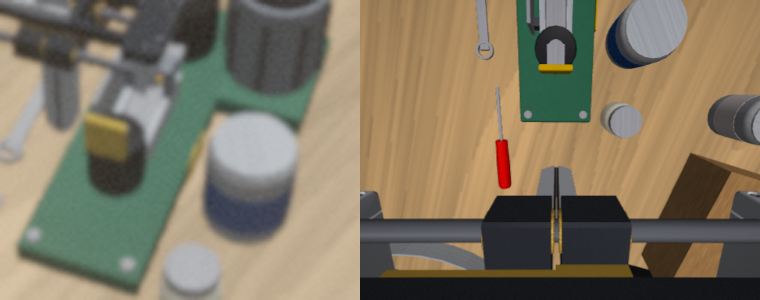

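The carriage is held inward: in the wrist view the tab is at row ~69 with the base end at ~121, about 35 mm in from its start position. Nothing else has moved and the hand is clear, so I'll hand in.

```bash
python3 -c "
from bench import robot
print(robot.close_job())"
```

```text
the job is handed in; nothing more can be done
None
```

The idler carriage is pushed in and rests about 35 mm in, which matches latched on the stop pin; the hand is clear, the items in the last camera view look unmoved, and the job was handed in at about 8 s.

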